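# Dock the cup tray and hold the milk frother in the cup

### The job

Slide the blue drip tray, with its little cup standing on it, fully home between the rails of the dark dock. Then draw the milk frother out of its slanted grey stand, turn it upright and finish while still holding it so that its whisk hangs inside the cup, below the rim and touching neither the cup nor anything else, ready to froth. Keep the cup upright on the docked tray and leave the egg timer, salt shaker, spice jar and teaspoon where they are.

Things in the scene. Friction and masses are not known exactly. Their poses are not given: they have to be found in the camera images.
- dock: Fixed dark steel dock: two C-rails 15 mm high with a stop bar at the end. Origin on the worktop under the centre of the seated tray; x = the way the tray slides in, z up. Rails x = -22 to +83 mm, 110 mm apart inside; lips at 11 to 15 mm height cover beyond |y| = 47 mm; flared lead-ins from x = -22 to -49 mm. Stop face at x = +75 mm.
- tray: Loose blue drip tray, 0.5 kg, plate 150 (x) by 104 (y) by 6 mm, slides flat on the worktop. Origin: centre of its underside; +x is the leading edge. Fully home, origin and axes agree with the dock's (edge at the stop). A 5 mm high square ridge round x = +15 mm, y = 0 (52 mm inside) keeps the cup. It starts just outside the dock's mouth, a little askew.
- tray_tab (a point): Grip point of the tray's upright pull tab at its trailing end, at x = -66 mm, y = 0, z = 32 mm of the tray: the tab is 8 mm thick along the tray's x, 44 mm wide along y, and its top is at 42 mm. From the tab to the cup at least 45 mm are clear.
- mug: Small white cup with flowers and one handle, 62 mm rim diameter, 50 mm high, 0.125 kg, loose on the tray inside its ridge (underside 6 mm over the worktop). Origin at its underside, 14 mm off the bowl's axis: the axis is at y = +14 mm, the handle at -y; z up.
- mug_rim (a point): Centre of the cup's open mouth at rim height, on the bowl's axis, 50 mm above the cup's underside. The open inside is at least 18 mm in radius in its upper 20 mm.
- stand: Fixed grey stand, base 130 by 84 by 10 mm, with a slanted square tube (38 mm outside, 26 mm bore, 112 mm long) leaning 35 degrees from vertical toward the stand's -x. Origin at the centre of the underside, z up.
- stand_mouth (a point): Centre of the upper mouth of the slanted tube, 114 mm above the worktop. The tube's axis runs up and out along (-0.574, 0, 0.819) in the stand's axes.
- frother: Loose milk frother, 0.12 kg, in the stand's tube. Origin: underside of its collar, which rests on the tube's mouth; z runs up the handle (slanted 35 degrees +-4), x and y square to its faces. Black 24 x 24 mm handle up to z = 90 mm; 34 mm steel collar; below it 24 mm section to z = -35 (2 mm play in the tube), then thin shaft and whisk, lowest z = -103.5 mm: draw 110 mm along the tube to clear it.
- frother_grip (a point): Point on the frother's axis at z = +60 mm, a good place to grip the handle (two flat faces 24 mm apart), 30 mm below the handle's end.
- whisk (a point): Centre of the frother's steel whisk, 16 mm diameter and 8 mm high, at z = -99.5 mm on the frother's axis.
- egg_timer: Cream kitchen timer with a red grip, 60 mm across, 50 mm high, origin at its underside. Leave it alone.
- salt_shaker: Slim steel shaker, 29 mm diameter, 74 mm high, origin at its underside. Leave it alone.
- spice_jar: Spice jar with a red cap, 45 mm diameter, 106 mm high, origin at its underside. Leave it alone.
- teaspoon: Teaspoon lying on the worktop, 130 by 26 by 11 mm, origin at its underside. Leave it alone.

How it is judged:
By the outcome, as a careful person would: the job done as asked, in the order asked, and still so for the second after the job is handed in, while the arm keeps its last pose, push and grip.
It also fails if it takes over 72 s, if anything falls off the work surface, if the arm or the gripper's body presses on something with over 40 N, if the wrist force passes 120 N, or if a joint passes its speed limit or range.

### The arm

A 6-joint arm with a two-finger parallel gripper is mounted at the origin on a cart in front of the work surface, level with it; the furniture and walls round the work are solid. World frame = base frame: x ahead of the robot, y to its left, z up, the work surface at z = 0. Lengths are in m, angles in rad, forces in N, time in s.
With the tool pointing down it reaches from about 0.3 to 0.775 m from the base axis. Payload 14.6 kg.
Tool frame: the origin (TCP) lies on the centre line of the jaws, within the pads' length; the fingertips stand ctrl.tcp_to_tips ahead of it and the grasp point (between the pads) lies 2 mm behind it (ctrl.tcp_to_tips is the distance from the TCP to the fingertips, in m); z points along the fingers, y is the line along which they close (so a half turn about z gives the same grasp; the last joint's range is limited). The gripper opens to 94 mm and grips with 3 to 60 N. Pads are 16 mm wide; open, the fingers measure 119 mm over their backs; the gripper's body (75 mm by 177 mm) begins 78 mm behind the grasp point.
Start: joints at [-1.356, 0.3, 1.521, -0, 1.321, -0.067], TCP at [0.153, -0.528, 0.222] pointing down, gripper open.
Joint ranges: [-3.03, 3.03], [-0.79, 2.21], [0.23, 2.52], [-1.04, 4.18], [0, 3.07], [-2.55, 2.55]. Speed limits (rad/s): [2.22, 2.22, 2.57, 3.14, 3.14, 3.14].

### API

Orientations are given as [roll, pitch, yaw] about the fixed x, y, z axes, in that order (R = Rz(yaw) Ry(pitch) Rx(roll)).
In Python, from station import telemetry, viewer, hand_in, ctrl gives the robot as it stands.
- The arm moves only by the tool step_arm, never from a script. Its argument "plan" is a list of rows, each an object of numbers: "dx", "dy", "dz": the shift along the tool's x, y, z scaled (see below); "rx", "ry", "rz": the turn, a rotation vector about the tool's x, y, z scaled (see below); "claw": the closure, from 0 (fully open) to 1 (shut). In form: [{"dx": .., "dy": .., "dz": .., "rx": .., "ry": .., "rz": .., "claw": ..}, ...]. A call has 1 to 10 rows; each row shifts and turns the commanded pose from where the row before left it, along the tool's axes as they then stand; what a row does not reach is not made up. The controller multiplies each number of a shift by 0.1 m and each number of a turn by 90 degrees. A row lasts 1/10 s, in which the tool goes at most 50 mm and 8.59 degrees, less where a joint would pass 70% of its speed; a pose out of reach is approached as far as the arm can. A call with a number of a shift or a turn outside -1 to 1 is refused whole. A call with a gripper value outside its range is refused whole. The fingers move at their own pace and stop on an object; "grip_force" is the grip in N (left out, the last holds). Time passes only in rows, so rows that do not move let the fingers close. It gives the time, the measured TCP pose, the force, the opening and the grip force at its end, in the units of the state.
- telemetry.get_obs(): the state, without advancing time (a new reading comes with each control period).
- viewer.camera(name): name is "scene" or "top" or "wrist"; returns a dict with "img" (480x640x3 uint8, red, green, blue), "z_map" (480x640 float32, m along the optical axis (not along the pixel's ray), 0 where there is no reading), "fx", "fy", "cx", "cy" (pixels), "R" (3x3) and "t" (3): a world point X has camera coordinates R X + t; the wrist camera has in their place "tool_from_camera" (4x4, takes a point from camera to tool coordinates, whose origin is the TCP and whose axes are the flange's). Camera axes: x right, y down, z forward; pixel columns grow to the right and rows downward; lengths in m; the calibration is good to about 2 mm. A picture is of the moment at which its call begins: read the wrist's pose just before it.
- hand_in(): hands the job in; it is judged then, once.
Trained networks look in a picture, given as the dict that the camera call returned (one of the last four; its "shot" number tells which), for a name from the list of things; names that differ only in an ending like _2 or _b are one class to them, and where a whole thing is asked for, a point or a joint stands for the part that bears it (a point fixed in the world has none). Each returns a list of dicts, best first, with "score" (0 to 1); they miss things now and then, are a little off and sometimes report something else, mostly with a low value. They report only what shows in the picture. A call takes as long as a camera call.
- viewer.recognise(target, picture): "rect" ([left, top, right, bottom] in pixels, round what is visible of it).
The state is a dict: "time_s": time; "qpos": joint angles; "joint_vel": joint speeds; "tau": joint torques, N m; "ee_pos": TCP position; "eef_rot": TCP orientation; "force": force on the tool from outside, world axes, zero at the start; "moment": the same for the moment, N m; "grip_width": finger opening in m; "grip_force": force on a finger pad.
Only numpy, scipy, OpenCV 4.12 (cv2) and the standard library are available. Lean on these libraries where they do the work, as an engineer would, in place of code of your own. Each camera call takes 0.05 s, during which the arm holds its last target. There are 200 camera calls.

## Working session

There is one attempt and no reset: what is moved stays moved. The work goes in short steps, Python scripts to look and compute and a tool call to move; the robot and the scene stay as the last step left them, time stands still between calls to the robot, and variables do not carry over. Pictures are saved under pics/ and viewed, at most 10 in all, crops included, and the job is handed in when it is done.

Besides the shell and the picture viewer there is one more tool, called after "Call:" as name([rows], argument=value, ...), one row to a line, values as JSON. step_arm: Moves the arm, as the interface text tells. Shifts and turns lie within -1 to 1; 1 stands for 0.1 m of shift or 90 degrees of turn. Its arguments: {"type":"object","properties":{"plan":{"type":"array"},"grip_force":{"type":"number"}},"required":["plan"]}

```bash
mkdir -p pics
cat > h.py <<'E'
import numpy as np, cv2
from station import telemetry, viewer, hand_in, ctrl
from scipy.spatial.transform import Rotation as Ro
def pts(c):
    z=c["z_map"]; v,u=np.indices(z.shape)
    P=np.stack([(u-c["cx"])/c["fx"]*z,(v-c["cy"])/c["fy"]*z,z],-1)
    if "R" in c: W=(P-np.array(c["t"]))@np.array(c["R"])
    else:
        T=np.array(c["tool_from_camera"]); P=P@T[:3,:3].T+T[:3,3]
        o=c["obs"]; W=P@Ro.from_euler('xyz',o["eef_rot"]).as_matrix().T+np.array(o["ee_pos"])
    W[z<=0]=np.nan; return W
def cam(n):
    o=telemetry.get_obs(); c=viewer.camera(n); c["obs"]=o; return c
def save(c,f): cv2.imwrite("pics/"+f,c["img"][:,:,::-1])
E
python3 - <<'E'
from h import *
o=telemetry.get_obs(); print(o, ctrl.tcp_to_tips)
np.set_printoptions(precision=3,suppress=True)
for n in("scene","top"):
    c=cam(n); save(c,n+"0.png"); W=pts(c)
    for t in "dock tray tray_tab mug stand stand_mouth frother frother_grip egg_timer salt_shaker spice_jar teaspoon".split():
        for r in viewer.recognise(t,c)[:1]:
            x0,y0,x1,y1=map(int,r["rect"]); p=W[y0:y1,x0:x1].reshape(-1,3); p=p[(p[:,2]>.004)]
            print(n,t,round(r["score"],2),[x0,y0,x1,y1],np.nanmedian(p,0),np.nanmax(p[:,2]) if len(p) else 0)
E
```

```text
{'time_s': 0.0, 'qpos': array([-1.35558238e+00,  3.00463051e-01,  1.52160969e+00,  1.80768759e-05,
        1.32068032e+00, -6.65897747e-02]), 'joint_vel': array([-5.99870047e-05, -5.04108521e-04, -8.10535320e-04,  1.68607711e-03,
       -7.56061647e-05, -2.30831113e-04]), 'tau': array([ 2.37617569e-03, -5.31810200e+01, -3.52734303e+01,  7.09101255e-02,
        2.43897020e-02, -1.34877673e-04]), 'ee_pos': array([ 0.15290217, -0.52805893,  0.22187863]), 'eef_rot': array([-3.14043598e+00, -9.46846863e-05,  2.81799183e-01]), 'force': array([-0.43509228,  0.05329322, -0.12329104]), 'moment': array([0.00082423, 0.03070311, 0.04302806]), 'grip_force': 0.0, 'grip_width': 0.09380649466370236} 0.017
scene dock 0.85 [269, 317, 354, 387] [0.447 0.222 0.011] 0.04683090749342629
scene tray 0.64 [317, 279, 388, 343] [0.451 0.076 0.024] 0.05665683170529708
scene tray_tab 0.89 [318, 283, 384, 340] [0.451 0.077 0.024] 0.05665683170529708
scene stand 0.64 [275, 249, 303, 276] [0.676 0.019 0.03 ] 0.051446685141663416
scene stand_mouth 0.72 [383, 210, 432, 262] [ 0.465 -0.216  0.038] 0.13831001524234623

[... 683 characters left out ...]
0, 330, 321] [0.46  0.064 0.009] 0.062266490605093754
top mug 0.69 [271, 288, 305, 315] [0.46  0.093 0.017] 0.062266490605093754
top stand 0.83 [390, 260, 434, 318] [ 0.476 -0.221  0.014] 0.16343764784823156
top stand_mouth 0.97 [387, 265, 432, 321] [ 0.476 -0.22   0.014] 0.15578831319773476
top frother 0.68 [422, 293, 453, 329] [ 0.427 -0.249  0.149] 0.19541037630529107
top frother_grip 0.88 [420, 291, 451, 328] [ 0.43  -0.248  0.141] 0.19541037630529107
top egg_timer 0.53 [307, 209, 333, 223] [0.674 0.006 0.037] 0.49909289202645324
top spice_jar 0.57 [216, 271, 263, 329] [0.474 0.227 0.015] 0.022563128015629222
top teaspoon 0.54 [239, 214, 285, 217] [0.691 0.143 0.009] 0.017156515870688952
```

Run:
```python
import cv2,numpy as np
a=cv2.imread("pics/scene0.png")[180:400,170:470]; b=cv2.imread("pics/top0.png")[190:350,200:470]
a=cv2.resize(a,(600,440)); b=cv2.resize(b,(800,474))
cv2.imwrite("pics/a1.png",b); cv2.imwrite("pics/a2.png",a)
```

```text
(no output)
```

View pics/a1.png

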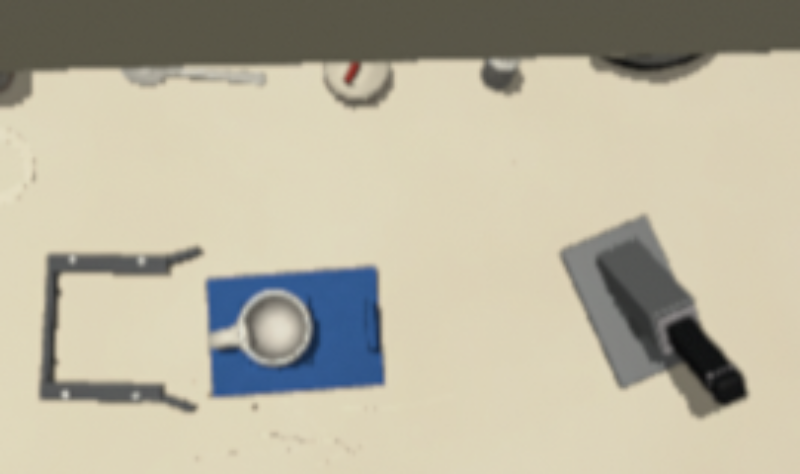

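View pics/a2.png

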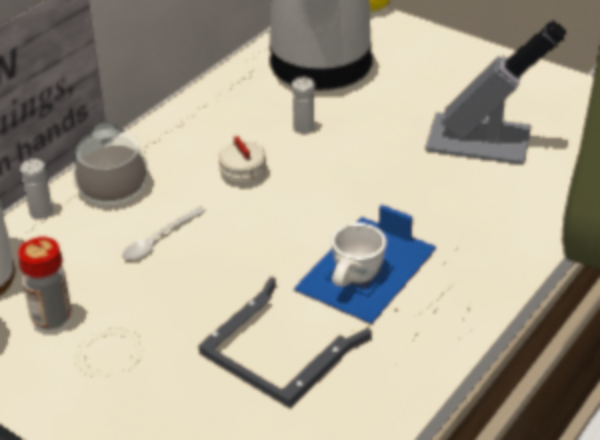

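```bash
cat >> h.py <<'E'
np.set_printoptions(precision=4,suppress=True)
def rect(p): 
    (c,s,a)=cv2.minAreaRect((p[:,:2]*1000).astype(np.float32)); return np.array(c),np.array(s),a
def masks(c):
    W=pts(c); hsv=cv2.cvtColor(c["img"],cv2.COLOR_RGB2HSV); H,S,V=[hsv[...,i].astype(int) for i in range(3)]
    ok=np.isfinite(W[...,2])
    blue=ok&(H>100)&(H<125)&(S>110)
    return W,H,S,V,blue
E
python3 - <<'E'
from h import *
for n in("top","scene"):
    c=cam(n); W,H,S,V,blue=masks(c)
    z=W[...,2]
    pl=W[blue&(z<.015)]; print(n,"plate",rect(pl),np.median(pl[:,2]))
    tb=W[blue&(z>.025)&(z<.05)]; print("tab",len(tb),np.mean(tb,0),rect(tb) if len(tb) else 0)
    d=(W[...,0]>.3)&(W[...,0]<.6)&(W[...,1]>.12)&(W[...,1]<.35)&(z>.006)&(z<.03)&(V<110)&~blue
    k,l,st,ce=cv2.connectedComponentsWithStats(d.astype(np.uint8)); i=1+np.argmax(st[1:,4])
    D=W[l==i]; print("dock",len(D),rect(D),D.min(0),D.max(0))
    for nm,m in(("rail-x",D[D[:,0]<D[:,0].min()+.02]),("rail+x",D[D[:,0]>D[:,0].max()-.02])): pass
    m=(W[...,0]>.35)&(W[...,0]<.55)&(W[...,1]>.03)&(W[...,1]<.14)&(z>.05)&(z<.065)&~blue
    M=W[m]; print("rim",len(M),cv2.minEnclosingCircle((M[:,:2]*1000).astype(np.float32)))
    f=(W[...,0]>.3)&(W[...,0]<.55)&(W[...,1]>-.35)&(W[...,1]<-.15)&(z>.115)
    F=W[f&(V<60)]; ce=F.mean(0); u,s,vt=np.linalg.svd(F-ce); print("handle",len(F),ce,vt[0],F.min(0),F.max(0))
    B=W[(W[...,0]>.35)&(W[...,0]<.6)&(W[...,1]>-.32)&(W[...,1]<-.12)&(z>.006)&(z<.014)&(V<170)]; print("base",len(B),rect(B))
E
```

```text
top plate (array([459.7115,  64.602 ]), array([ 98.4552, 145.2472]), 2.7360053062438965) 0.007346817846313875
tab 56 [ 0.4637 -0.0008  0.0432] (array([463.4903,  -0.4762]), array([ 7.5065, 42.3261]), 89.0424575805664)
dock 485 (array([466.3016, 214.9026]), array([130.0453, 137.5307]), 87.45753479003906) [0.3948 0.147  0.006 ] [0.5322 0.2812 0.0225]
rim 188 ((462.6802978515625, 91.3255844116211), 41.41252136230469)
handle 344 [ 0.4219 -0.2486  0.1648] [-0.6111 -0.2711  0.7436] [ 0.3915 -0.2697  0.1239] [ 0.4554 -0.2306  0.1938]
base 732 (array([ 467.6313, -234.5927]), array([153.0972,  84.1761]), 21.151247024536133)
scene plate (array([456.6513,  67.0945]), array([102.9019, 154.2434]), 2.17046856880188) 0.003482134325531328
tab 99 [0.4591 0.0099 0.0342] (array([460.3116,  68.2433]), array([139.412,  41.733]), 89.38246154785156)
dock 764 (array([461.8032, 220.3105]), array([133.3857, 139.7214]), 87.91234588623047) [0.3897 0.1512 0.006 ] [0.5295 0.2883 0.018 ]
rim 135 ((458.2222595214844, 92.02592468261719), 39.9903450012207)
handle 321 [ 0.4165 -0.2429  0.1559] [ 0.57    0.2872 -0.7698] [ 0.3882 -0.27    0.1161] [ 0.4499 -0.2244  0.1914]
base 469 (array([ 474.2942, -224.3049]), array([127.2855,  88.3448]), 23.718887329101562)
```

Call:
step_arm([
  {"dz": -0.4, "claw": 0.3},
  {"dz": -0.2, "dx": 0.2, "dy": -0.2, "claw": 0.3},
  {"dx": 0.34, "dy": -0.326, "claw": 0.3},
  {"dx": 0.34, "dy": -0.326, "claw": 0.3},
  {"dx": 0.34, "dy": -0.326, "claw": 0.3},
  {"dx": 0.34, "dy": -0.326, "claw": 0.3},
  {"dx": 0.34, "dy": -0.326, "claw": 0.3},
  {"dx": 0.34, "dy": -0.326, "claw": 0.3},
  {"dx": 0.34, "dy": -0.326, "claw": 0.3},
  {"dx": 0.34, "dy": -0.326, "claw": 0.3},
])

```text
$.plan[0]: bad value
```

Call:
step_arm([
  {"dx": 0.34, "dy": -0.326, "claw": 0.3},
  {"dx": 0.34, "dy": -0.326, "claw": 0.3},
  {"dx": 0.34, "dy": -0.326, "claw": 0.3},
  {"dx": 0.34, "dy": -0.326, "claw": 0.3},
  {"rz": 0.07, "claw": 0.55},
  {"rz": 0.08, "claw": 0.55},
  {"claw": 0.55},
])

```text
$.plan[0]: bad value
```

```bash
cat >> h.py <<'E'
def go(p,R=None):
    o=telemetry.get_obs(); A=Ro.from_euler('xyz',o["eef_rot"]); p=np.array(p)
    d=A.inv().apply(p-o["ee_pos"])/.1
    r=(A.inv()*R).as_rotvec()/(np.pi/2) if R is not None else np.zeros(3)
    print("t",o["time_s"],"at",o["ee_pos"],o["eef_rot"],"d",d,"r",r,"f",o["force"],"w",o["grip_width"]); return d,r
E
python3 - <<'E'
from h import *
c=cam("wrist"); save(c,"w1.png"); print(c["tool_from_camera"],c["fx"]); W,H,S,V,blue=masks(c); z=W[...,2]
go([.462,-.0005,.2],Ro.from_euler('xyz',[np.pi,0,np.radians(2.6)]))
pl=W[blue&(z<.015)]; print("plate",rect(pl),np.median(pl[:,2]))
tb=W[blue&(z>.036)&(z<.05)]; print("tab",len(tb),np.mean(tb,0) if len(tb) else 0)
E
```

```text
[[ 0.0007 -0.9616 -0.2744  0.0807]
 [ 1.      0.0006  0.0005  0.0004]
 [-0.0004 -0.2744  0.9616 -0.1611]
 [ 0.      0.      0.      1.    ]] 373.5795537029406
t 1.45 at [ 0.153  -0.5283  0.2225] [ 3.1416 -0.      0.2818] d [ 4.4364 -4.2104  0.2245] r [ 0.     -0.      0.1505] f [ 0.3857  0.5827 -0.0453] w 0.09402396397688352
plate (array([0., 0.]), array([0., 0.]), 0.0) nan
tab 0 0
  return _methods._mean(a, axis=axis, dtype=dtype,
  ret = ret.dtype.type(ret / rcount)
```

View pics/w1.png

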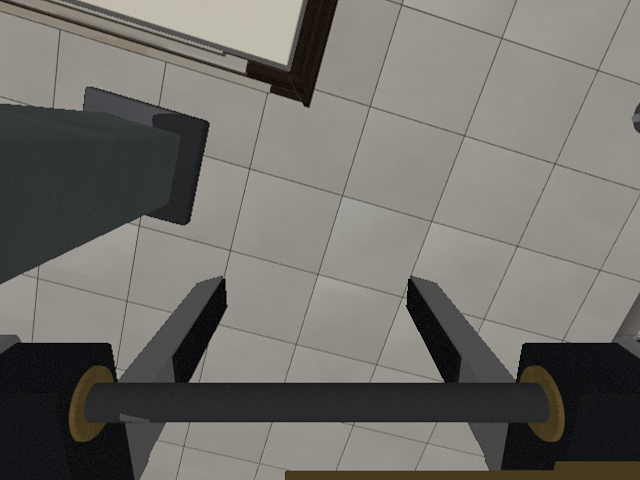

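Call:
step_arm([
  {"dx": 0, "dy": 0, "dz": -0.4, "rx": 0, "ry": 0, "rz": 0, "claw": 0.3},
  {"dx": 0.2, "dy": -0.2, "dz": -0.2, "rx": 0, "ry": 0, "rz": 0, "claw": 0.3},
  {"dx": 0.34, "dy": -0.326, "dz": 0, "rx": 0, "ry": 0, "rz": 0, "claw": 0.3},
  {"dx": 0.34, "dy": -0.326, "dz": 0, "rx": 0, "ry": 0, "rz": 0, "claw": 0.3},
  {"dx": 0.34, "dy": -0.326, "dz": 0, "rx": 0, "ry": 0, "rz": 0, "claw": 0.3},
  {"dx": 0.34, "dy": -0.326, "dz": 0, "rx": 0, "ry": 0, "rz": 0, "claw": 0.3},
  {"dx": 0.34, "dy": -0.326, "dz": 0, "rx": 0, "ry": 0, "rz": 0, "claw": 0.3},
  {"dx": 0.34, "dy": -0.326, "dz": 0, "rx": 0, "ry": 0, "rz": 0, "claw": 0.3},
  {"dx": 0.34, "dy": -0.326, "dz": 0, "rx": 0, "ry": 0, "rz": 0, "claw": 0.3},
  {"dx": 0.34, "dy": -0.326, "dz": 0, "rx": 0, "ry": 0, "rz": 0, "claw": 0.3},
])

```text
time_s: 2.45
ee_pos: [0.3558, -0.1756, 0.2827]
eef_rot: [3.141, -0.001, 0.282]
force: [0.4, -1.5, -0.6]
grip_width: 0.0657
grip_force: 0.0
```

Call:
step_arm([
  {"dx": 0.34, "dy": -0.326, "dz": 0, "rx": 0, "ry": 0, "rz": 0, "claw": 0.55},
  {"dx": 0.34, "dy": -0.326, "dz": 0, "rx": 0, "ry": 0, "rz": 0, "claw": 0.55},
  {"dx": 0.34, "dy": -0.326, "dz": 0, "rx": 0, "ry": 0, "rz": 0, "claw": 0.55},
  {"dx": 0.34, "dy": -0.326, "dz": 0, "rx": 0, "ry": 0, "rz": 0, "claw": 0.55},
  {"dx": 0, "dy": 0, "dz": 0, "rx": 0, "ry": 0, "rz": 0.07, "claw": 0.55},
  {"dx": 0, "dy": 0, "dz": 0, "rx": 0, "ry": 0, "rz": 0.08, "claw": 0.55},
  {"dx": 0, "dy": 0, "dz": 0, "rx": 0, "ry": 0, "rz": 0, "claw": 0.55},
  {"dx": 0, "dy": 0, "dz": 0, "rx": 0, "ry": 0, "rz": 0, "claw": 0.55},
])

```text
time_s: 3.25
ee_pos: [0.4497, -0.0144, 0.2825]
eef_rot: [3.142, -0.0, 0.05]
force: [-0.0, 0.3, -0.3]
grip_width: 0.0419
grip_force: 0.0
```

Run:
```python
from h import *
c=cam("wrist"); save(c,"w2.png"); W,H,S,V,blue=masks(c); z=W[...,2]
go([.462,-.0005,.2],Ro.from_euler('xyz',[np.pi,0,np.radians(2.6)]))
pl=W[blue&(z<.015)]; print("plate",len(pl),rect(pl),np.median(pl[:,2]),pl.min(0),pl.max(0))
tb=W[blue&(z>.036)&(z<.05)]; print("tab",len(tb),rect(tb) if len(tb) else 0)
```

```text
t 3.3 at [ 0.4497 -0.0145  0.2825] [ 3.1416 -0.0002  0.0492] d [ 0.13   -0.1337  0.8254] r [ 0.     -0.0001  0.0024] f [ 0.0984 -0.3135  0.0766] w 0.04254792210217396
plate 7650 (array([458.3975,  63.6166]), array([102.3381, 148.2458]), 2.779350519180298) 0.004953625143513302 [ 0.4042 -0.0127  0.001 ] [0.5129 0.1395 0.0148]
tab 300 (array([460.258,  21.719]), array([42.8584, 56.178 ]), 2.5746121406555176)
```

View pics/w2.png

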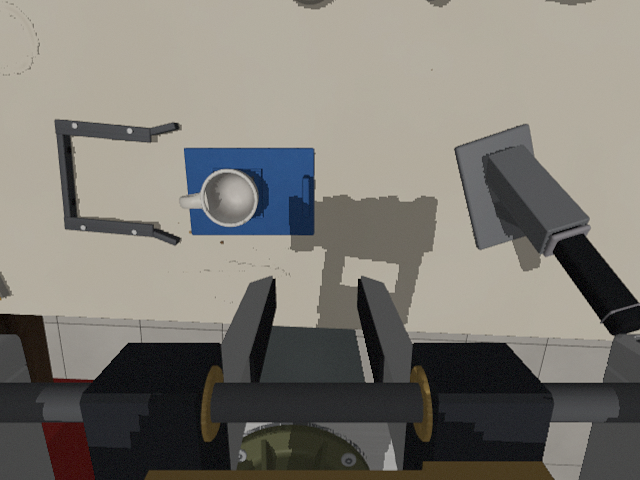

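Run:
```python
from h import *
c=cam("wrist"); W,H,S,V,blue=masks(c); z=W[...,2]
tb=W[blue&(z>.036)&(z<.05)&(W[...,1]<.02)]; print("tab",len(tb),rect(tb),tb.mean(0))
d=(W[...,0]>.36)&(W[...,0]<.57)&(W[...,1]>.13)&(W[...,1]<.32)&(z>.009)&(z<.025)&(V<110)&~blue
k,l,st,ce=cv2.connectedComponentsWithStats(d.astype(np.uint8)); 
for i in 1+np.argsort(-st[1:,4])[:3]: D=W[l==i]; print("dock",len(D),rect(D),D.min(0),D.max(0))
i=1+np.argmax(st[1:,4]);D=W[l==i]
b=D[D[:,1]>D[:,1].max()-.012]; b=b[abs(b[:,0]-.465)<.05]; print("stop",np.polyfit(b[:,0],b[:,1],1))
for s in(-1,1):
    q=D[((D[:,0]-.463)*s>.04)&(D[:,1]>.185)&(D[:,1]<.265)]; print("rail",s,len(q),np.polyfit(q[:,1]-.2,q[:,0],1), q[:,0].min(),q[:,0].max())
f=(W[...,0]>.3)&(W[...,0]<.55)&(W[...,1]>-.35)&(W[...,1]<-.15)&(z>.135)
F=W[f&(V<60)]; m=F.mean(0); u,s,vt=np.linalg.svd(F-m,full_matrices=False); print("handle",len(F),m,vt,s)
q=(F-m)@vt.T; print(np.percentile(q,[1,99],axis=0))
B=W[(W[...,0]>.35)&(W[...,0]<.6)&(W[...,1]>-.32)&(W[...,1]<-.12)&(z>.005)&(z<.013)&(S<40)&(V<175)]; print("base",len(B),rect(B))
```

```text
tab 307 (array([461.4345,  -2.5273]), array([42.8479,  7.745 ]), 2.49676251411438) [ 0.462  -0.0026  0.0406]
dock 3425 (array([465.2829, 214.0756]), array([133.2722, 139.9638]), 87.66786193847656) [0.3927 0.1449 0.009 ] [0.5326 0.2822 0.017 ]
stop [-0.0345  0.2911]
rail -1 791 [0.0427 0.4101] 0.4022151041802355 0.4195068458575118
rail 1 987 [0.0399 0.5193] 0.5113403537506125 0.5292088781533532
handle 3399 [ 0.4193 -0.2495  0.1633] [[-0.6324 -0.1947  0.7498]
 [ 0.6428 -0.672   0.3676]
 [ 0.4323  0.7145  0.5501]] [1.173  0.4436 0.2267]
[[-0.0374 -0.0144 -0.0101]
 [ 0.0331  0.0135  0.0062]]
base 4203 (array([ 476.9376, -231.3009]), array([129.7233,  84.3125]), 21.585180282592773)
```

Call:
step_arm([
  {"dx": 0.13, "dy": -0.12, "dz": 0.42, "rx": 0, "ry": 0, "rz": 0, "claw": 0.55},
  {"dx": 0, "dy": 0, "dz": 0.4, "rx": 0, "ry": 0, "rz": 0, "claw": 0.55},
  {"dx": 0, "dy": 0, "dz": 0.4, "rx": 0, "ry": 0, "rz": 0, "claw": 0.55},
  {"dx": 0, "dy": 0, "dz": 0.4, "rx": 0, "ry": 0, "rz": 0, "claw": 0.55},
])

```text
time_s: 3.75
ee_pos: [0.462, -0.0019, 0.1191]
eef_rot: [3.142, -0.001, 0.048]
force: [0.5, -0.5, 0.1]
grip_width: 0.0424
grip_force: 0.0
```

Call:
step_arm([
  {"dx": 0, "dy": 0, "dz": 0.4, "rx": 0, "ry": 0, "rz": 0, "claw": 0.55},
  {"dx": 0, "dy": 0, "dz": 0.4, "rx": 0, "ry": 0, "rz": 0, "claw": 0.55},
  {"dx": 0, "dy": 0, "dz": 0.1, "rx": 0, "ry": 0, "rz": 0, "claw": 0.55},
  {"dx": 0, "dy": 0, "dz": 0, "rx": 0, "ry": 0, "rz": 0, "claw": 1},
  {"dx": 0, "dy": 0, "dz": 0, "rx": 0, "ry": 0, "rz": 0, "claw": 1},
  {"dx": 0, "dy": 0, "dz": 0, "rx": 0, "ry": 0, "rz": 0, "claw": 1},
  {"dx": 0, "dy": 0, "dz": 0, "rx": 0, "ry": 0, "rz": 0, "claw": 1},
  {"dx": 0, "dy": 0, "dz": 0, "rx": 0, "ry": 0, "rz": 0, "claw": 1},
], grip_force=25)

```text
time_s: 4.55
ee_pos: [0.4627, -0.0018, 0.0314]
eef_rot: [3.141, -0.002, 0.046]
force: [-2.1, 1.3, 9.3]
grip_width: 0.0077
grip_force: 25.0
```

Call:
step_arm([
  {"dx": -0.01, "dy": 0, "dz": 0, "rx": 0, "ry": 0, "rz": 0.01, "claw": 1},
  {"dx": -0.015, "dy": 0, "dz": 0, "rx": 0, "ry": 0, "rz": 0.015, "claw": 1},
  {"dx": -0.015, "dy": 0, "dz": 0, "rx": 0, "ry": 0, "rz": 0.015, "claw": 1},
  {"dx": -0.01, "dy": 0, "dz": 0, "rx": 0, "ry": 0, "rz": 0.015, "claw": 1},
  {"dx": 0, "dy": 0, "dz": 0, "rx": 0, "ry": 0, "rz": 0, "claw": 1},
  {"dx": 0, "dy": 0, "dz": 0, "rx": 0, "ry": 0, "rz": 0, "claw": 1},
])

```text
time_s: 5.15
ee_pos: [0.458, -0.0019, 0.0314]
eef_rot: [3.141, -0.002, -0.04]
force: [-0.3, -1.5, 9.1]
grip_width: 0.0078
grip_force: 25.1
```

Run:
```python
from h import *
go([.4619,.131,.03],Ro.from_euler('xyz',[np.pi,0,-.041]))
c=cam("top"); W,H,S,V,blue=masks(c); z=W[...,2]; pl=W[blue&(z<.015)]; print(rect(pl))
```

```text
t 5.15 at [ 0.458  -0.0019  0.0314] [ 3.1412 -0.0023 -0.0402] d [-0.0141 -1.3298  0.0136] r [ 0.0002 -0.0015  0.0005] f [-0.33   -1.4965  9.1218] w 0.007764588092513965
(array([459.7479, 107.7621]), array([59.4669, 98.0984]), 89.63685607910156)
```

Call:
step_arm([
  {"dx": 0, "dy": 0, "dz": -0.01, "rx": 0, "ry": 0, "rz": 0, "claw": 1},
  {"dx": -0.01, "dy": -0.05, "dz": 0, "rx": 0, "ry": 0, "rz": 0, "claw": 1},
  {"dx": 0, "dy": -0.1, "dz": 0, "rx": 0, "ry": 0, "rz": 0, "claw": 1},
  {"dx": 0, "dy": -0.1, "dz": 0, "rx": 0, "ry": 0, "rz": 0, "claw": 1},
  {"dx": 0, "dy": -0.1, "dz": 0, "rx": 0, "ry": 0, "rz": 0, "claw": 1},
  {"dx": 0, "dy": -0.05, "dz": 0, "rx": 0, "ry": 0, "rz": 0, "claw": 1},
])

```text
time_s: 5.8
ee_pos: [0.4578, 0.0393, 0.0314]
eef_rot: [3.142, 0.0, -0.039]
force: [0.6, -3.5, 0.6]
grip_width: 0.0079
grip_force: 25.0
```

Run:
```python
from h import *
go([.4619,.131,.03],Ro.from_euler('xyz',[np.pi,0,-.041]))
c=cam("wrist"); save(c,"w3.png"); W,H,S,V,blue=masks(c); z=W[...,2]
cv2.imwrite("pics/w3.png",c["img"][:320,:,::-1])
```

```text
t 5.8 at [0.4578 0.0393 0.0314] [ 3.1415  0.     -0.0393] d [ 0.0053 -0.9181  0.0143] r [0.     0.     0.0011] f [ 0.5772 -3.5339  0.6004] w 0.007942581425554143
```

View pics/w3.png

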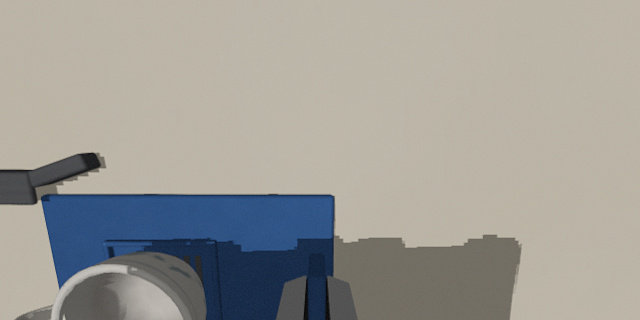

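Call:
step_arm([
  {"dx": 0, "dy": -0.05, "dz": 0, "rx": 0, "ry": 0, "rz": 0, "claw": 1},
  {"dx": 0, "dy": -0.1, "dz": 0, "rx": 0, "ry": 0, "rz": 0, "claw": 1},
  {"dx": 0, "dy": -0.15, "dz": 0, "rx": 0, "ry": 0, "rz": 0, "claw": 1},
  {"dx": 0, "dy": -0.15, "dz": 0, "rx": 0, "ry": 0, "rz": 0, "claw": 1},
  {"dx": 0, "dy": -0.15, "dz": 0, "rx": 0, "ry": 0, "rz": 0, "claw": 1},
  {"dx": 0, "dy": -0.15, "dz": 0, "rx": 0, "ry": 0, "rz": 0, "claw": 1},
  {"dx": 0, "dy": -0.06, "dz": 0, "rx": 0, "ry": 0, "rz": 0, "claw": 1},
  {"dx": 0, "dy": -0.03, "dz": 0, "rx": 0, "ry": 0, "rz": 0, "claw": 1},
])

```text
time_s: 6.65
ee_pos: [0.4611, 0.1224, 0.0314]
eef_rot: [3.141, 0.0, -0.04]
force: [-0.6, -5.5, 1.3]
grip_width: 0.0077
grip_force: 25.0
```

Call:
step_arm([
  {"dx": 0, "dy": -0.03, "dz": 0, "rx": 0, "ry": 0, "rz": 0, "claw": 1},
  {"dx": 0, "dy": -0.03, "dz": 0, "rx": 0, "ry": 0, "rz": 0, "claw": 1},
  {"dx": 0, "dy": -0.02, "dz": 0, "rx": 0, "ry": 0, "rz": 0, "claw": 1},
])

```text
time_s: 6.95
ee_pos: [0.4615, 0.13, 0.0314]
eef_rot: [3.142, 0.0, -0.041]
force: [-0.2, -5.2, -0.3]
grip_width: 0.0079
grip_force: 25.0
```

Continue in small steps until the stop is felt.

Call:
step_arm([
  {"dx": 0, "dy": -0.015, "dz": 0, "rx": 0, "ry": 0, "rz": 0, "claw": 1},
  {"dx": 0, "dy": -0.01, "dz": 0, "rx": 0, "ry": 0, "rz": 0, "claw": 1},
])

```text
time_s: 7.15
ee_pos: [0.4615, 0.1322, 0.0315]
eef_rot: [3.141, 0.0, -0.04]
force: [-0.0, -16.0, 4.2]
grip_width: 0.0077
grip_force: 25.0
```

Call:
step_arm([
  {"dx": 0, "dy": -0.01, "dz": 0, "rx": 0, "ry": 0, "rz": 0, "claw": 1},
  {"dx": 0, "dy": 0, "dz": 0, "rx": 0, "ry": 0, "rz": 0, "claw": 1},
])

```text
time_s: 7.35
ee_pos: [0.4615, 0.1322, 0.0314]
eef_rot: [3.139, 0.001, -0.04]
force: [-1.3, -18.3, 4.1]
grip_width: 0.0074
grip_force: 25.0
```

Call:
step_arm([
  {"dx": 0, "dy": 0, "dz": 0, "rx": 0, "ry": 0, "rz": 0, "claw": 0.6},
  {"dx": 0, "dy": 0, "dz": 0, "rx": 0, "ry": 0, "rz": 0, "claw": 0.6},
  {"dx": 0, "dy": 0, "dz": 0, "rx": 0, "ry": 0, "rz": 0, "claw": 0.6},
  {"dx": 0, "dy": 0, "dz": -0.2, "rx": 0, "ry": 0, "rz": 0, "claw": 0.6},
  {"dx": 0, "dy": 0, "dz": -0.45, "rx": 0, "ry": 0, "rz": 0, "claw": 0.6},
  {"dx": 0, "dy": 0, "dz": -0.45, "rx": 0, "ry": 0, "rz": 0, "claw": 0.6},
  {"dx": 0, "dy": 0, "dz": -0.45, "rx": 0, "ry": 0, "rz": 0, "claw": 0.6},
  {"dx": 0, "dy": 0, "dz": -0.45, "rx": 0, "ry": 0, "rz": 0, "claw": 0.6},
  {"dx": 0, "dy": 0, "dz": -0.45, "rx": 0, "ry": 0, "rz": 0, "claw": 0.6},
  {"dx": 0, "dy": 0, "dz": -0.25, "rx": 0, "ry": 0, "rz": 0, "claw": 0.6},
])

```text
time_s: 8.35
ee_pos: [0.4619, 0.134, 0.3052]
eef_rot: [-3.14, -0.004, -0.04]
force: [0.5, -0.2, 0.1]
grip_width: 0.0381
grip_force: 0.0
```

Run:
```python
from h import *
go([.359,-.267,.30],Ro.from_euler('xyz',[np.pi,0,.37]))
c=cam("wrist"); save(c,"w4.png"); W,H,S,V,blue=masks(c); z=W[...,2]
M=W[~blue&(z>.05)&(z<.06)&(S<70)&(abs(W[...,0]-.46)<.06)&(abs(W[...,1]-.21)<.07)]; print("rim",len(M),rect(M),M.min(0),M.max(0))
pl=W[blue&(z<.012)]; print(rect(pl),pl.min(0),pl.max(0)); tb=W[blue&(z>.036)&(z<.05)&(W[...,1]<.15)]; print("tab",rect(tb),tb.mean(0))
```

```text
t 8.35 at [0.4619 0.134  0.3052] [-3.1401 -0.0042 -0.0397] d [-0.8686  4.0482  0.0427] r [-0.0004 -0.0028 -0.2608] f [ 0.4571 -0.2126  0.13  ] w 0.03806261115263532
rim 783 (array([460.7831, 217.2285]), array([60.4213, 73.2223]), 38.48801803588867) [0.4344 0.1822 0.05  ] [0.4956 0.2619 0.0566]
(array([544.8705, 413.299 ]), array([310.1926, 576.7222]), 3.998868942260742) [ 0.3768  0.1217 -0.184 ] [0.6965 0.6917 0.0119]
tab (array([459.5026, 131.061 ]), array([ 6.9115, 43.9125]), 87.75245666503906) [0.4606 0.1315 0.0407]
```

View pics/w4.png

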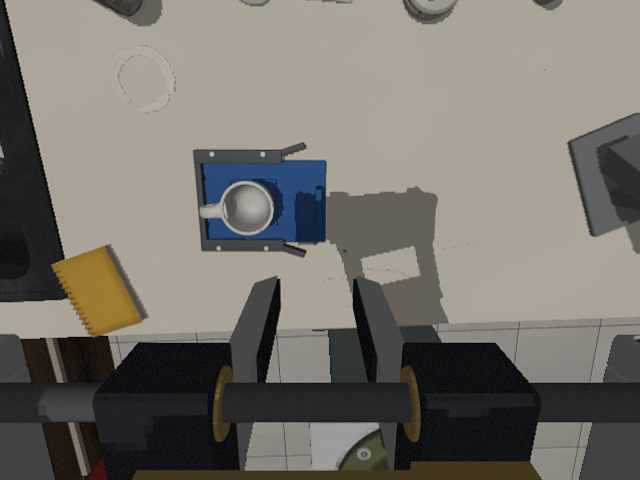

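Call:
step_arm([
  {"dx": -0.05, "dy": 0.3, "dz": 0, "rx": 0, "ry": 0, "rz": 0, "claw": 0.4},
  {"dx": -0.1, "dy": 0.47, "dz": 0, "rx": 0, "ry": 0, "rz": 0, "claw": 0.4},
  {"dx": -0.1, "dy": 0.47, "dz": 0, "rx": 0, "ry": 0, "rz": 0, "claw": 0.4},
  {"dx": -0.1, "dy": 0.47, "dz": 0, "rx": 0, "ry": 0, "rz": 0, "claw": 0.4},
  {"dx": -0.1, "dy": 0.47, "dz": 0, "rx": 0, "ry": 0, "rz": 0, "claw": 0.4},
  {"dx": -0.1, "dy": 0.47, "dz": 0, "rx": 0, "ry": 0, "rz": 0, "claw": 0.4},
  {"dx": -0.1, "dy": 0.47, "dz": 0, "rx": 0, "ry": 0, "rz": 0, "claw": 0.4},
  {"dx": -0.1, "dy": 0.47, "dz": 0, "rx": 0, "ry": 0, "rz": 0, "claw": 0.4},
  {"dx": -0.1, "dy": 0.46, "dz": 0, "rx": 0, "ry": 0, "rz": 0, "claw": 0.4},
])

```text
time_s: 9.3
ee_pos: [0.3596, -0.2693, 0.3013]
eef_rot: [-3.141, -0.001, -0.04]
force: [0.8, -1.6, 0.3]
grip_width: 0.0565
grip_force: 0.0
```

Call:
step_arm([
  {"dx": 0, "dy": 0, "dz": 0, "rx": 0, "ry": 0, "rz": -0.087, "claw": 0.4},
  {"dx": 0, "dy": 0, "dz": 0, "rx": 0, "ry": 0, "rz": -0.087, "claw": 0.4},
  {"dx": 0, "dy": 0, "dz": 0, "rx": 0, "ry": 0, "rz": -0.087, "claw": 0.4},
  {"dx": 0, "dy": 0, "dz": 0, "rx": 0, "ry": 0.078, "rz": 0, "claw": 0.4},
  {"dx": 0, "dy": 0, "dz": 0, "rx": 0, "ry": 0.078, "rz": 0, "claw": 0.4},
  {"dx": 0, "dy": 0, "dz": 0, "rx": 0, "ry": 0.078, "rz": 0, "claw": 0.4},
  {"dx": 0, "dy": 0, "dz": 0, "rx": 0, "ry": 0.078, "rz": 0, "claw": 0.4},
  {"dx": 0, "dy": 0, "dz": 0, "rx": 0, "ry": 0.078, "rz": 0, "claw": 0.4},
  {"dx": 0, "dy": 0, "dz": 0, "rx": 0, "ry": 0, "rz": 0, "claw": 0.4},
])

```text
time_s: 10.2
ee_pos: [0.3594, -0.2679, 0.3003]
eef_rot: [-3.139, -0.615, 0.365]
force: [0.8, -0.8, 0.7]
grip_width: 0.0565
grip_force: 0.0
```

```bash
cat >> h.py <<'E'
def frot(c,zlo=.12):
    W,H,S,V,blue=masks(c); z=W[...,2]
    f=(W[...,0]>.3)&(W[...,0]<.5)&(W[...,1]>-.32)&(W[...,1]<-.18)&(z>zlo)
    return W,V,S,f
E
python3 - <<'E'
from h import *
c=cam("wrist"); save(c,"w5.png"); o=c["obs"]; go(o["ee_pos"])
print(o["qpos"],Ro.from_euler('xyz',o["eef_rot"]).as_matrix())
W,V,S,f=frot(c); np.savez("w5.npz",W=W,img=c["img"])
E
```

```text
t 10.25 at [ 0.3596 -0.268   0.3008] [-3.1399 -0.6106  0.3665] d [-0.0043 -0.0021  0.0033] r [0. 0. 0.] f [ 0.0866  0.1258 -0.9307] w 0.05652907917154908
[-1.0571 -0.0928  1.8801  0.6318  1.3119 -0.0063] [[ 0.7629  0.3588  0.5377]
 [ 0.2919 -0.9334  0.2087]
 [ 0.5768 -0.0022 -0.8169]]
```

View pics/w5.png

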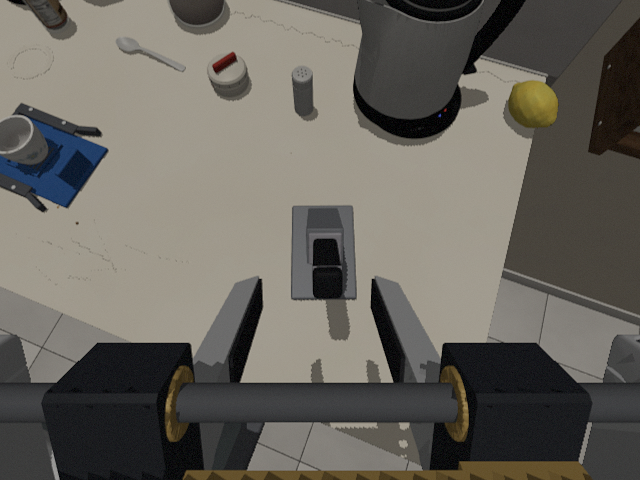

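Run:
```python
from h import *
d=np.load("w5.npz"); W=d["W"]; img=d["img"]; o=telemetry.get_obs(); A=Ro.from_euler('xyz',o["eef_rot"]).as_matrix()
T=(W-o["ee_pos"])@A; V=img.max(-1)
sub=(slice(205,300),slice(295,360))
t=T[sub].reshape(-1,3); v=V[sub].ravel(); w=W[sub].reshape(-1,3)
k=(v<55)&(w[:,2]>.11)
h=t[k]; print(len(h),h.min(0),h.max(0))
for z0 in np.arange(.06,.2,.01):
    q=h[(h[:,2]>=z0)&(h[:,2]<z0+.01)]
    if len(q)>15: print("%.3f"%z0,len(q),"y",np.percentile(q[:,1],[2,50,98]),"x",np.percentile(q[:,0],[2,50,98]))
# tube upper face & mouth
g=t[(v>=70)&(w[:,2]>.04)&(w[:,2]<.14)]
for z0 in np.arange(.1,.3,.02):
    q=g[(g[:,2]>=z0)&(g[:,2]<z0+.02)]
    if len(q)>15: print("tube %.3f"%z0,len(q),"y",np.percentile(q[:,1],[2,50,98]),"x",np.percentile(q[:,0],[2,50,98]))
```

```text
1611 [-0.0501 -0.0031  0.1141] [-0.0216  0.0211  0.2   ]
0.110 783 y [-0.0024  0.0089  0.0201] x [-0.0489 -0.0367 -0.0266]
0.120 140 y [-0.0024  0.0089  0.0207] x [-0.0298 -0.0263 -0.0254]
0.130 111 y [-0.0017  0.0093  0.0194] x [-0.0271 -0.0257 -0.025 ]
0.140 118 y [-0.0026  0.0085  0.02  ] x [-0.0284 -0.0252 -0.0246]
0.150 110 y [-0.0027  0.0088  0.0202] x [-0.0278 -0.0246 -0.024 ]
0.160 101 y [-0.0028  0.0081  0.0193] x [-0.0267 -0.0239 -0.0232]
0.170 85 y [-0.0029  0.0085  0.0197] x [-0.0264 -0.0234 -0.0224]
0.180 92 y [-0.003   0.0086  0.02  ] x [-0.0259 -0.0228 -0.0221]
0.190 71 y [-0.003   0.0078  0.0188] x [-0.0256 -0.0222 -0.0216]
tube 0.180 87 y [-0.0071  0.0059  0.024 ] x [-0.0342 -0.0203 -0.0172]
tube 0.200 570 y [-0.0094  0.006   0.0275] x [-0.048  -0.0195 -0.0132]
tube 0.220 27 y [-0.007   0.014   0.0271] x [-0.0139 -0.0132 -0.0129]
tube 0.240 28 y [-0.0104  0.0066  0.0251] x [-0.0147 -0.0133 -0.013 ]
tube 0.260 22 y [-0.0036  0.0092  0.0271] x [-0.0142 -0.0133 -0.013 ]
tube 0.280 21 y [-0.0101  0.0122  0.0267] x [-0.0138 -0.0133 -0.013 ]
```

Call:
step_arm([
  {"dx": -0.22, "dy": 0.04, "dz": 0, "rx": 0, "ry": 0.037, "rz": 0, "claw": 0.4},
  {"dx": -0.234, "dy": 0.047, "dz": 0, "rx": 0, "ry": 0, "rz": 0, "claw": 0.4},
  {"dx": 0, "dy": 0, "dz": 0.4, "rx": 0, "ry": 0, "rz": 0, "claw": 0.4},
  {"dx": 0, "dy": 0, "dz": 0.3, "rx": 0, "ry": 0, "rz": 0, "claw": 0.4},
  {"dx": 0, "dy": 0, "dz": 0, "rx": 0, "ry": 0, "rz": 0, "claw": 0.4},
  {"dx": 0, "dy": 0, "dz": 0, "rx": 0, "ry": 0, "rz": 0, "claw": 0.4},
])

```text
time_s: 10.85
ee_pos: [0.3706, -0.2728, 0.22]
eef_rot: [-3.141, -0.669, 0.372]
force: [-0.6, -0.5, -0.4]
grip_width: 0.0561
grip_force: 0.0
```

Run:
```python
from h import *
c=cam("wrist"); save(c,"w6.png"); o=c["obs"]; A=Ro.from_euler('xyz',o["eef_rot"]).as_matrix(); W,V,S,f=frot(c)
T=(W-o["ee_pos"])@A; print(o["ee_pos"],o["eef_rot"])
m=(V<55)&f&(T[...,2]>.025)&(T[...,2]<.14)&(abs(T[...,1])<.02)&(abs(T[...,0])<.03); h=T[m]; print(len(h),h.min(0),h.max(0))
for z0 in np.arange(.03,.14,.01):
    q=h[(h[:,2]>=z0)&(h[:,2]<z0+.01)]
    if len(q)>15: print("%.3f"%z0,len(q),"y",np.percentile(q[:,1],[2,50,98]),"x",np.percentile(q[:,0],[2,50,98]))
```

```text
[ 0.3706 -0.2728  0.22  ] [-3.1414 -0.669   0.3721]
2432 [-0.0127 -0.0115  0.0428] [0.0107 0.0128 0.1316]
0.040 1456 y [-0.0105  0.0009  0.0118] x [-0.0118 -0.      0.0099]
0.050 158 y [-0.011   0.0006  0.0125] x [0.0059 0.01   0.0104]
0.060 120 y [-0.01    0.0006  0.0105] x [0.0088 0.01   0.0103]
0.070 142 y [-0.0103 -0.      0.0117] x [0.0077 0.0099 0.0104]
0.080 134 y [-0.011   0.0003  0.0114] x [0.0068 0.01   0.0104]
0.090 120 y [-0.0104  0.001   0.0118] x [0.007  0.01   0.0103]
0.100 107 y [-0.0107  0.0003  0.0115] x [0.0071 0.01   0.0104]
0.110 92 y [-0.0106  0.0007  0.0112] x [0.0072 0.01   0.0104]
0.120 94 y [-0.0107  0.0003  0.0113] x [0.0076 0.01   0.0104]
```

Call:
step_arm([
  {"dx": -0.015, "dy": 0.005, "dz": 0.35, "rx": 0, "ry": 0, "rz": 0, "claw": 0.4},
  {"dx": 0, "dy": 0, "dz": 0.3, "rx": 0, "ry": 0, "rz": 0, "claw": 0.4},
  {"dx": 0, "dy": 0, "dz": 0.1, "rx": 0, "ry": 0, "rz": 0, "claw": 0.4},
  {"dx": 0, "dy": 0, "dz": 0, "rx": 0, "ry": 0, "rz": 0, "claw": 0.4},
  {"dx": 0, "dy": 0, "dz": 0, "rx": 0, "ry": 0, "rz": 0, "claw": 1},
  {"dx": 0, "dy": 0, "dz": 0, "rx": 0, "ry": 0, "rz": 0, "claw": 1},
  {"dx": 0, "dy": 0, "dz": 0, "rx": 0, "ry": 0, "rz": 0, "claw": 1},
  {"dx": 0, "dy": 0, "dz": 0, "rx": 0, "ry": 0, "rz": 0, "claw": 1},
  {"dx": 0, "dy": 0, "dz": 0, "rx": 0, "ry": 0, "rz": 0, "claw": 1},
], grip_force=35)

```text
time_s: 11.8
ee_pos: [0.4126, -0.2571, 0.16]
eef_rot: [-3.141, -0.671, 0.37]
force: [-3.0, 0.5, 2.3]
grip_width: 0.0239
grip_force: 35.0
```

Call:
step_arm([
  {"dx": 0.005, "dy": 0, "dz": -0.08, "rx": 0, "ry": 0, "rz": 0, "claw": 1},
  {"dx": 0.008, "dy": 0, "dz": -0.15, "rx": 0, "ry": 0, "rz": 0, "claw": 1},
])

```text
time_s: 12.0
ee_pos: [0.3999, -0.2617, 0.1784]
eef_rot: [-3.14, -0.67, 0.369]
force: [1.5, 0.1, -1.1]
grip_width: 0.0236
grip_force: 35.0
```

Call:
step_arm([
  {"dx": 0.009, "dy": 0, "dz": -0.15, "rx": 0, "ry": 0, "rz": 0, "claw": 1},
  {"dx": 0.009, "dy": 0, "dz": -0.15, "rx": 0, "ry": 0, "rz": 0, "claw": 1},
  {"dx": 0.009, "dy": 0, "dz": -0.15, "rx": 0, "ry": 0, "rz": 0, "claw": 1},
  {"dx": 0.009, "dy": 0, "dz": -0.15, "rx": 0, "ry": 0, "rz": 0, "claw": 1},
])

```text
time_s: 12.4
ee_pos: [0.3675, -0.2746, 0.2286]
eef_rot: [3.141, -0.67, 0.37]
force: [0.4, -0.6, -1.8]
grip_width: 0.0237
grip_force: 35.0
```

Call:
step_arm([
  {"dx": 0.01, "dy": 0, "dz": -0.18, "rx": 0, "ry": 0, "rz": 0, "claw": 1},
  {"dx": 0.01, "dy": 0, "dz": -0.18, "rx": 0, "ry": 0, "rz": 0, "claw": 1},
  {"dx": 0.01, "dy": 0, "dz": -0.18, "rx": 0, "ry": 0, "rz": 0, "claw": 1},
  {"dx": 0, "dy": 0, "dz": 0, "rx": 0, "ry": 0, "rz": 0, "claw": 1},
])

```text
time_s: 12.8
ee_pos: [0.3385, -0.2866, 0.2736]
eef_rot: [3.138, -0.67, 0.371]
force: [0.6, -0.1, -1.5]
grip_width: 0.0241
grip_force: 35.0
```

Run:
```python
from h import *
o=telemetry.get_obs(); print(o["qpos"]); go([.412,-.257,.16]); go([.46,.21,.3],Ro.from_euler('xyz',[np.pi,0,.37]))
```

```text
[-1.1552 -0.057   1.9302  0.6987  1.304  -0.1578]
t 12.8 at [ 0.3385 -0.2866  0.2736] [ 3.1377 -0.6704  0.3708] d [-0.085  -0.0153  1.3827] r [0. 0. 0.] f [ 0.5879 -0.0675 -1.4802] w 0.02409757812730267
t 12.8 at [ 0.3385 -0.2866  0.2736] [ 3.1377 -0.6704  0.3708] d [ 2.4612 -4.1949  1.5985] r [ 0.0022 -0.4268 -0.0004] f [ 0.5879 -0.0675 -1.4802] w 0.02409757812730267
```

Call:
step_arm([
  {"dx": 0.25, "dy": 0, "dz": -0.31, "rx": 0, "ry": 0, "rz": 0, "claw": 1},
  {"dx": 0.25, "dy": 0, "dz": -0.31, "rx": 0, "ry": 0, "rz": 0, "claw": 1},
  {"dx": 0, "dy": 0, "dz": 0, "rx": 0, "ry": -0.085, "rz": 0, "claw": 1},
  {"dx": 0, "dy": 0, "dz": 0, "rx": 0, "ry": -0.086, "rz": 0, "claw": 1},
  {"dx": 0, "dy": 0, "dz": 0, "rx": 0, "ry": -0.086, "rz": 0, "claw": 1},
  {"dx": 0, "dy": 0, "dz": 0, "rx": 0, "ry": -0.085, "rz": 0, "claw": 1},
  {"dx": 0, "dy": 0, "dz": 0, "rx": 0, "ry": -0.085, "rz": 0, "claw": 1},
  {"dx": 0, "dy": 0, "dz": 0, "rx": 0, "ry": 0, "rz": 0, "claw": 1},
])

```text
time_s: 13.6
ee_pos: [0.3411, -0.2845, 0.3507]
eef_rot: [-3.141, 0.003, 0.373]
force: [-1.0, 0.5, -1.8]
grip_width: 0.0236
grip_force: 35.0
```

Run:
```python
from h import *
o=telemetry.get_obs(); print(o["qpos"]); go([.46,.17,.33],Ro.from_euler('xyz',[np.pi,0,.37]))
```

```text
[-0.7762 -0.0098  1.5808 -0.0026  1.5728  0.4214]
t 13.6 at [ 0.3411 -0.2845  0.3507] [-3.1406  0.0033  0.3733] d [ 2.765  -3.7988  0.2018] r [-0.0006  0.0021  0.0021] f [-1.0425  0.5078 -1.7924] w 0.023583773883827524
```

Call:
step_arm([
  {"dx": 0.14, "dy": -0.19, "dz": 0, "rx": 0, "ry": 0, "rz": 0, "claw": 1},
  {"dx": 0.25, "dy": -0.34, "dz": 0, "rx": 0, "ry": 0, "rz": 0, "claw": 1},
  {"dx": 0.28, "dy": -0.38, "dz": 0, "rx": 0, "ry": 0, "rz": 0, "claw": 1},
  {"dx": 0.28, "dy": -0.38, "dz": 0, "rx": 0, "ry": 0, "rz": 0, "claw": 1},
  {"dx": 0.28, "dy": -0.38, "dz": 0, "rx": 0, "ry": 0, "rz": 0, "claw": 1},
  {"dx": 0.28, "dy": -0.38, "dz": 0, "rx": 0, "ry": 0, "rz": 0, "claw": 1},
  {"dx": 0.28, "dy": -0.38, "dz": 0, "rx": 0, "ry": 0, "rz": 0, "claw": 1},
  {"dx": 0.28, "dy": -0.38, "dz": 0, "rx": 0, "ry": 0, "rz": 0, "claw": 1},
  {"dx": 0.28, "dy": -0.38, "dz": 0, "rx": 0, "ry": 0, "rz": 0, "claw": 1},
  {"dx": 0.28, "dy": -0.38, "dz": 0, "rx": 0, "ry": 0, "rz": 0, "claw": 1},
])

```text
time_s: 14.6
ee_pos: [0.4559, 0.1444, 0.3511]
eef_rot: [-3.138, -0.001, 0.37]
force: [1.1, -0.6, -0.9]
grip_width: 0.0239
grip_force: 35.0
```

Call:
step_arm([
  {"dx": 0.14, "dy": -0.19, "dz": 0, "rx": 0, "ry": 0, "rz": 0, "claw": 1},
  {"dx": 0, "dy": 0, "dz": 0, "rx": 0, "ry": 0, "rz": 0, "claw": 1},
  {"dx": 0, "dy": 0, "dz": 0, "rx": 0, "ry": 0, "rz": 0, "claw": 1},
])

```text
time_s: 14.9
ee_pos: [0.462, 0.165, 0.3509]
eef_rot: [-3.14, 0.0, 0.371]
force: [-0.3, -0.6, -1.0]
grip_width: 0.0234
grip_force: 35.0
```

Run:
```python
from h import *
c=cam("wrist"); save(c,"w7.png"); o=c["obs"]; print(o["ee_pos"],o["eef_rot"],o["time_s"])
W=pts(c); np.savez("w7.npz",W=W,img=c["img"])
s=cam("scene"); save(s,"s7.png"); np.savez("s7.npz",W=pts(s),img=s["img"])
a=c["img"][:,:,::-1]; b=cv2.resize(s["img"][200:400,230:390,::-1],None,fx=2.4,fy=2.4)
im=np.zeros((480,640+384,3),np.uint8); im[:,:640]=a; im[:,640:]=b; cv2.imwrite("pics/c7.png",cv2.resize(im,(800,375)))
print(viewer.recognise("whisk",c),viewer.recognise("mug_rim",c),viewer.recognise("whisk",s))
```

```text
[0.462  0.165  0.3509] [-3.1397  0.0003  0.3705] 14.9
[{'rect': [289.2, 218.3, 348.9, 363.2], 'score': 0.71}, {'rect': [217.5, 114.2, 349.5, 241.3], 'score': 0.35}] [{'rect': [236.5, 158.5, 311.6, 210.9], 'score': 0.6}] [{'rect': [312.2, 189.2, 331.9, 272.8], 'score': 0.58}]
```

View pics/c7.png

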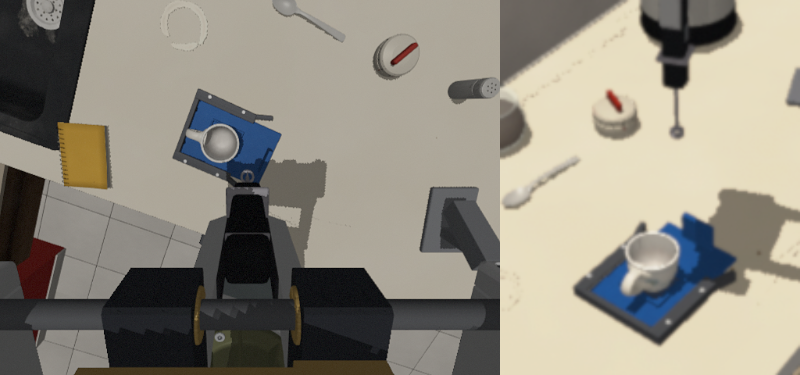

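```bash
cat > m.py <<'E'
from h import *
from scipy.optimize import least_squares
def rim(W,img):
    z=W[...,2]; S=np.ptp(img.astype(int),axis=-1)
    m=(abs(W[...,0]-.462)<.06)&(abs(W[...,1]-.21)<.06)&(z>.052)&(z<.062)&(S<60)
    P=W[m][:,:2]
    f=lambda p:np.hypot(*(P-p[:2]).T)-p[2]
    r=least_squares(f,[.463,.212,.029],loss="soft_l1",f_scale=.001); 
    # box fit of inside/outside by radial percentiles
    d=np.hypot(*(P-r.x[:2]).T); print("rim",len(P),r.x,np.percentile(d,[5,50,95]),np.median(z[m])); return r.x
E
python3 - <<'E'
from m import *
c=np.load("w7.npz"); s=np.load("s7.npz"); rim(c["W"],c["img"]); rim(s["W"],s["img"])
o=telemetry.get_obs(); A=Ro.from_euler('xyz',o["eef_rot"]).as_matrix()
for n,d in(("wrist",c),("scene",s)):
    T=(d["W"]-o["ee_pos"])@A; 
    k=(np.hypot(T[...,0],T[...,1])<.04)&(T[...,2]>.02)&(T[...,2]<.18); q=T[k]
    for z0 in np.arange(.03,.18,.01):
        e=q[(q[:,2]>=z0)&(q[:,2]<z0+.01)]
        if len(e)>2: print(n,"%.3f"%z0,len(e),np.percentile(e[:,:2],[5,50,95],axis=0).ravel())
E
```

```text
rim 509 [0.4651 0.2125 0.0288] [0.0267 0.0287 0.0398] 0.0537849540646505
rim 84 [0.4637 0.2175 0.0287] [0.0263 0.0287 0.0321] 0.05342012892732141
wrist 0.030 243 [ 0.011  -0.0104  0.0129  0.0002  0.0133  0.0103]
wrist 0.040 212 [ 0.0109 -0.0105  0.0128 -0.0003  0.0133  0.0104]
wrist 0.050 1010 [-0.0016 -0.0162  0.0131 -0.0003  0.0177  0.0158]
wrist 0.070 41 [ 0.0125 -0.0077  0.0129 -0.0011  0.0132  0.0076]
wrist 0.080 125 [ 0.0117 -0.01    0.0128  0.0003  0.0131  0.0099]
wrist 0.090 22 [ 0.0116 -0.0101  0.0127 -0.0015  0.0129  0.0093]
wrist 0.130 14 [ 0.0018 -0.0021  0.0026 -0.0001  0.003   0.0012]
wrist 0.140 14 [ 0.0016 -0.0022  0.0026 -0.0005  0.003   0.0012]
wrist 0.150 133 [-0.0042 -0.007   0.0029 -0.0005  0.0078  0.0065]
wrist 0.160 24 [-0.0045 -0.0066  0.0057 -0.0005  0.0084  0.0055]
scene 0.030 57 [-0.0105 -0.017  -0.0004 -0.0131  0.0117 -0.0053]
scene 0.040 66 [-0.0094 -0.0172 -0.0008 -0.0132  0.0123 -0.0031]
scene 0.050 120 [-0.0141 -0.0209 -0.0033 -0.0135  0.0168  0.0094]
scene 0.060 42 [-0.0121 -0.0192 -0.0002 -0.0151  0.0128 -0.0095]
scene 0.070 57 [-0.0099 -0.0164  0.0007 -0.0134  0.0115 -0.0039]
scene 0.080 55 [-0.0101 -0.0165 -0.0002 -0.0127  0.0139 -0.001 ]
scene 0.090 31 [-0.009  -0.0154 -0.0005 -0.0131  0.0115 -0.0038]
scene 0.100 6 [ 0.0006 -0.0065  0.0012 -0.0034  0.0023 -0.0007]
scene 0.110 8 [-0.0001 -0.0064  0.0009 -0.0053  0.0022 -0.0041]
scene 0.120 8 [-0.0006 -0.0078  0.0017 -0.0044  0.0028 -0.0019]
scene 0.130 8 [ 0.0001 -0.0058  0.0015 -0.0044  0.0029 -0.0032]
scene 0.140 8 [ 0.0009 -0.0058  0.0019 -0.0036  0.0029 -0.0014]
scene 0.150 28 [-0.0045 -0.0103  0.0009 -0.0056  0.0084 -0.0013]
scene 0.160 20 [-0.0042 -0.0112  0.002  -0.0062  0.0083  0.001 ]
```

Call:
step_arm([
  {"dx": 0.09, "dy": -0.21, "dz": 0.05, "rx": 0, "ry": 0, "rz": 0, "claw": 1},
  {"dx": 0.09, "dy": -0.22, "dz": 0.2, "rx": 0, "ry": 0, "rz": 0, "claw": 1},
  {"dx": 0, "dy": 0, "dz": 0.3, "rx": 0, "ry": 0, "rz": 0, "claw": 1},
  {"dx": 0, "dy": 0, "dz": 0.3, "rx": 0, "ry": 0, "rz": 0, "claw": 1},
  {"dx": 0, "dy": 0, "dz": 0.15, "rx": 0, "ry": 0, "rz": 0, "claw": 1},
  {"dx": 0, "dy": 0, "dz": 0, "rx": 0, "ry": 0, "rz": 0, "claw": 1},
  {"dx": 0, "dy": 0, "dz": 0, "rx": 0, "ry": 0, "rz": 0, "claw": 1},
])

```text
time_s: 15.85
ee_pos: [0.4637, 0.2116, 0.2525]
eef_rot: [-3.141, -0.001, 0.369]
force: [-0.2, -0.2, -1.7]
grip_width: 0.0236
grip_force: 35.0
```

```bash
cat >> m.py <<'E'
def both(tag):
    c=cam("wrist"); s=cam("scene"); o=c["obs"]; A=Ro.from_euler('xyz',o["eef_rot"]).as_matrix(); print(o["time_s"],o["ee_pos"],o["eef_rot"],o["force"])
    for n,d in(("wrist",c),("scene",s)):
        W=pts(d); T=(W-o["ee_pos"])@A; r=rim(W,d["img"])
        k=(np.hypot(T[...,0],T[...,1])<.015)&(T[...,2]>.152)&(T[...,2]<.168)&(W[...,2]>.062); q=T[k]
        if len(q): print(n,"whisk",len(q),q.min(0),q.max(0)); print("rim in tool",(np.array([*r[:2],.054])-o["ee_pos"])@A)
    a=cv2.resize(c["img"][100:340,200:440,::-1],(400,400)); b=cv2.resize(s["img"][230:390,230:390,::-1],(400,400)); cv2.imwrite("pics/%s.png"%tag,np.hstack([a,b]))
E
python3 -c "from m import *; both('c8')"
```

```text
15.85 [0.4637 0.2116 0.2525] [-3.1414 -0.001   0.3692] [-0.2399 -0.2015 -1.6705]
rim 631 [0.4651 0.2127 0.0288] [0.0267 0.0287 0.0384] 0.05364811174010431
wrist whisk 151 [-0.0048 -0.0066  0.1523] [0.0088 0.0083 0.1628]
rim in tool [ 0.0016 -0.0005  0.1985]
rim 93 [0.4639 0.2178 0.029 ] [0.0265 0.0289 0.0418] 0.053099254209425135
scene whisk 36 [-0.0044 -0.0122  0.1525] [0.0094 0.0042 0.165 ]
rim in tool [ 0.0023 -0.0056  0.1985]
```

View pics/c8.png

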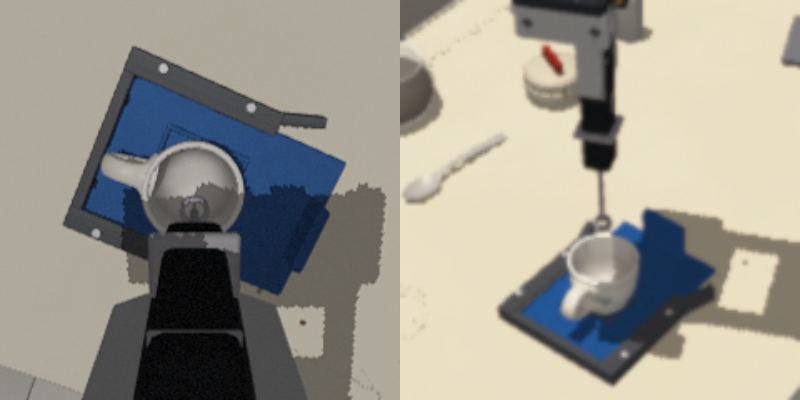

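Call:
step_arm([
  {"dx": 0, "dy": -0.01, "dz": 0.1, "rx": 0, "ry": 0, "rz": 0, "claw": 1},
  {"dx": 0, "dy": 0, "dz": 0.1, "rx": 0, "ry": 0, "rz": 0, "claw": 1},
  {"dx": 0, "dy": 0, "dz": 0.1, "rx": 0, "ry": 0, "rz": 0, "claw": 1},
  {"dx": 0, "dy": 0, "dz": 0.1, "rx": 0, "ry": 0, "rz": 0, "claw": 1},
  {"dx": 0, "dy": 0, "dz": 0.06, "rx": 0, "ry": 0, "rz": 0, "claw": 1},
  {"dx": 0, "dy": 0, "dz": 0.03, "rx": 0, "ry": 0, "rz": 0, "claw": 1},
  {"dx": 0, "dy": 0, "dz": 0, "rx": 0, "ry": 0, "rz": 0, "claw": 1},
  {"dx": 0, "dy": 0, "dz": 0, "rx": 0, "ry": 0, "rz": 0, "claw": 1},
  {"dx": 0, "dy": 0, "dz": 0, "rx": 0, "ry": 0, "rz": 0, "claw": 1},
])

```text
time_s: 16.85
ee_pos: [0.4632, 0.2128, 0.203]
eef_rot: [3.142, -0.001, 0.37]
force: [-0.3, -0.1, -1.8]
grip_width: 0.024
grip_force: 35.0
```

```bash
python3 -c "from m import *; both('c9')"
```

```text
16.85 [0.4632 0.2128 0.203 ] [ 3.1416 -0.0007  0.3697] [-0.3102 -0.1159 -1.7863]
rim 730 [0.4649 0.2126 0.0288] [0.0263 0.0288 0.0396] 0.0536668647352134
rim 89 [0.4635 0.2175 0.0287] [0.0013 0.0287 0.0383] 0.052875846108840184
```

View pics/c9.png

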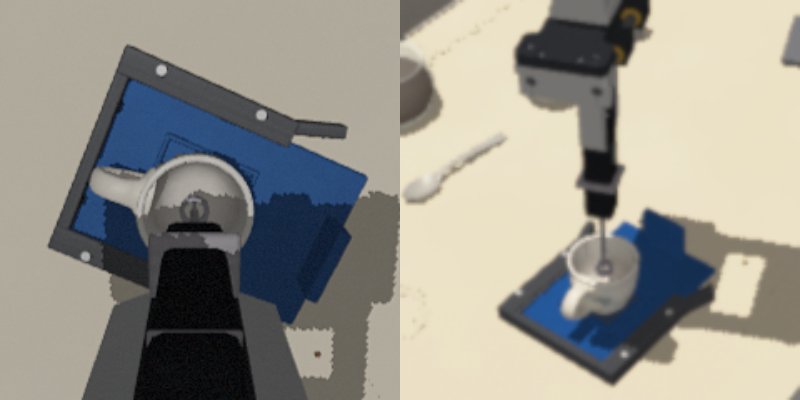

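```bash
python3 -c "from station import hand_in; print(hand_in())"
```

```text
the job is handed in; nothing more can be done
None
```

I've handed the job in: the tray is home against the dock's stop, and the frother is held upright with its whisk inside the cup, below the rim. The last images and force reading show no contact with the cup, and I never touched the other items. It took about 17 s of the 72 s; no verdict has come back.

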